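# Raise the feed-bottle stand by one hole and load it

## Task

The shelf for the feed bottle stands one hole too low. Pinch the brass spring button of the bottle stand in, raise the riser tube until the button pops out fully through the next hole up, and push the riser down firmly (with about 15 N; never load the button with more than 30 N) to prove that the button carries it. Then set the red-capped bottle upright in the dish of the shelf, and let go; leave the other bottles and the beaker where they are.

Things in the scene. Friction and masses are not known exactly. Their poses are not given: they have to be found in the camera images.
- stand: bottle stand with a dark foot plate (120 x 120 x 14 mm) and a black square post, fixed to the bench. Origin: on the bench, on the post's axis; z up; -x is the side of the holes and the brass button; the dish lies on the -y side, 85 mm from the post
- riser (a joint): height of the aluminium riser (square tube, 30 x 30 mm outside, wall 1.5 mm, with bracket and dish) on the post, m, up positive. Three 14 mm holes in its -x face, 33, 69 and 105 mm below riser_top. Start: button in the top hole, joint about 0; in the next hole it reads 0.034 to 0.037 (1 mm of give), in the last about 0.072. Friction about 1 N; weighs 0.3 kg and sinks when no hole holds it
- button (a joint): how far the button is pressed in, m: 0 = standing fully out, 0.0065 = flush with the tube's face, 0.008 = riding on the inside of the tube wall. Spring 3 N at 0, 6 N flush
- button_tip (a point): tip of the brass button (12 mm thick, round end), 6.5 mm out of the tube's -x face, always 134 mm above the bench: it belongs to the post. Pinched flush, one finger on it and one on the tube's +x face, it slips under the hole's edge when the tube is raised with 10 to 20 N, rides inside the wall and springs out in the next hole, where the tube stops dead
- riser_top (a point): centre of the riser's flat black end cap (31 x 31 mm), on its upper face; 167 mm above the bench at the start. It goes up with the riser and may be pushed from above
- dish_floor (a point): centre of the floor of the steel dish on the riser, where the bottle belongs; 47 mm above the bench at the start. The dish is 61 mm wide inside, its rim 9 mm high; it goes up with the riser
- red_bottle: white reagent bottle with a red cap, 56 mm across, 113 mm tall, straight-sided up to about 70 mm; cap 32 mm across, from 95 mm up; about 0.3 kg. Origin: centre of its foot, z up. It stands on the bench among the other two bottles
- yellow_bottle: white reagent bottle with a yellow cap, 60 mm across, 118 mm tall; bystander. Origin: centre of its foot
- amber_bottle: amber glass bottle with a black cap, 60 mm across, 123 mm tall; bystander. Origin: centre of its foot
- beaker: empty clear beaker, 56 mm across, 70 mm tall; bystander. Origin: centre of its foot
There are look-alikes about, which are no part of the job. Leave any blue, green or pink look-alike of the red_bottle alone.

How it is judged (in metres and radians):
On the way, in this order (a step that is already met when the one before it is completed fails the run):
1. the button is pressed in and the riser leaves the first hole (value of joint button above 0.005 m and value of joint riser above 0.006 m), for 0.05 s.
2. in the next hole up, the button fully out, the riser is pushed down firmly: the button carries at least 12 N (3 N of it the riser's weight) for 0.3 s, before the bottle stands on the shelf (contact force between button and riser above 12 N and value of joint riser between 0.032 and 0.036 m and value of joint button below 0.0005 m), for 0.3 s.
3. the red-capped bottle stands in the dish (horizontal distance between red_bottle and dish_floor below 0.005 m and z of red_bottle in the frame of dish_floor below 0.003 m and angle between red_bottle's own z axis and vertical below 0.06 rad), for 0.2 s.
At the end, for the whole second after the job is handed in: The brass button stands out fully through the second hole (riser 32 to 38 mm up, button pressed less than 1.5 mm), and the red-capped bottle stands released and at rest in the dish: upright within 0.06 rad, centred within 5 mm, its foot within 3 mm of the dish floor (all of step 3 and value of joint riser between 0.032 and 0.038 m and value of joint button below 0.0015 m and z of red_bottle in the frame of dish_floor above -0.003 m and linear speed of red_bottle below 0.02 m/s); the robot touches nothing.
It fails at once if the riser bears on the button with more than 30 N, in either direction (contact force between button and riser above 30 N).
It fails at once if another bottle or the beaker is moved by more than 20 mm (distance of any of yellow_bottle, amber_bottle, beaker from where it was at the start of the episode above 0.02 m).
It fails at once if the red-capped bottle is tipped by more than 35 degrees (angle between red_bottle's own z axis and vertical above 0.61 rad).
It also fails if it takes over 69 s, if anything falls off the work surface, if the arm or the gripper's body presses on something with over 40 N, if the wrist force passes 120 N, or if a joint passes its speed limit or range.

## Robot

A 6-joint arm with a two-finger parallel gripper is mounted at the origin on the work surface; the furniture and walls round the work are solid. World frame = base frame: x ahead of the robot, y to its left, z up, the work surface at z = 0. Lengths are in m, angles in degrees, forces in N, time in s.
With the tool pointing down it reaches from about 0.25 to 0.725 m from the base axis. Payload 9.7 kg.
Tool frame: the origin (TCP) lies midway between the tips of the shut fingers; the grasp point (between the pads) lies 19 mm behind it; z points along the fingers, y is the line along which they close (so a half turn about z gives the same grasp; the last joint's range is limited). The gripper opens to 85 mm and grips with 20 to 120 N. Pads are 22 mm wide; open, the fingers measure 114 mm over their backs; the gripper's body (76 mm by 85 mm) begins 54 mm behind the grasp point. The pads swing forward as they close: fully open they stand 13 mm farther back than shut.
Start: joints at [-63.14, 4.979, 10.078, 95.1, 0, 90], TCP at [0.248, -0.491, 0.231] pointing down, gripper open.
Joint ranges: [-179.16, 179.16], [-48.56, 103.87], [-65.8, 70.77], [-126.05, 130.52], [-82.76, 87.17], [-180, 180]. Speed limits (degrees/s): [127.2, 127.2, 147.25, 180, 180, 180].

## Interface

Orientations are given as [roll, pitch, yaw] about the fixed x, y, z axes, in that order (R = Rz(yaw) Ry(pitch) Rx(roll)).
In Python, from workcell import bot gives the robot as it stands. The module is installed in compiled form; this text tells all that it offers.
- The arm moves only by the tool send_rows, never from a script. Its argument "moves" is one flat list of numbers, 7 for each row, row after row: the shift along the world's x, y, z normalised to -1 to 1, where 1 is 0.025 m, then the turn, a rotation vector about the world's x, y, z normalised to -1 to 1, where 1 is 0.15 rad, then the closure, from -1 (fully open) to 1 (shut), so that 0 is half open. A call has 1 to 8 rows; each row shifts and turns the commanded pose from where the row before left it; what a row does not reach is not made up. A row lasts 1/8 s, in which the tool goes at most 62.5 mm and 10.7 degrees, less where a joint would pass 70% of its speed; a pose out of reach is approached as far as the arm can. A call with a number of a shift or a turn outside -1 to 1 is refused whole. A call with a gripper value outside its range is refused whole. The fingers move at their own pace and stop on an object; "squeeze" is the grip in N (left out, the last holds). Time passes only in rows, so rows that do not move let the fingers close. It gives the time, the measured TCP pose, the force, the opening and the grip force at its end, in the units of the state.
- bot.get_obs(): the state, without advancing time (a new reading comes with each control period).
- bot.camera(name): name is "scene" or "side" or "wrist"; returns a dict with "color" (384x512x3 uint8, red, green, blue), "camera_matrix" (3x3 intrinsics, pixels), "D" ([k1, k2, p1, p2, k3] as OpenCV has them; the pictures are not rectified), "R" (3x3) and "t" (3): a world point X has camera coordinates R X + t. Camera axes: x right, y down, z forward; pixel columns grow to the right and rows downward; lengths in m; the calibration is good to about 2 mm. A picture is of the moment at which its call begins. There is no depth.
- bot.job_done(): hands the job in; it is judged then, once.
Trained networks look in the newest picture that a camera, given by its name, has taken for a name from the list of things; names that differ only in an ending like _2 or _b are one class to them, and where a whole thing is asked for, a point or a joint stands for the part that bears it (a point fixed in the world has none). Each returns a list of dicts, best first, with "p" (0 to 1); they miss things now and then, are a little off and sometimes report something else, mostly with a low value. They report only what shows in the picture. A call takes as long as a camera call. They do not tell look-alikes from the thing itself.
- bot.boxes_of(camera, query): "extent" ([left, top, right, bottom] in pixels, round what is visible of it).
- bot.trace(camera, query): "region" (384x512 bool, what is visible of it) and "extent" ([left, top, right, bottom] in pixels, round what is visible of it).
- bot.landmark_of(camera, query): "pixel" ([column, row] in pixels: a listed point, or the origin of a listed thing).
The state is a dict: "time": time; "q": joint angles; "qd": joint speeds; "joint_efforts": joint torques, N m; "ee_pos": TCP position; "tcp_rot": TCP orientation; "wrist_force": force on the tool from outside, world axes, zero at the start; "torque": the same for the moment, N m; "opening": finger opening in m; "grasp_force": force on a finger pad.
Only numpy, scipy, OpenCV 4.12 (cv2) and the standard library are available. Lean on these libraries where they do the work, as an engineer would, in place of code of your own. Each camera call takes 0.05 s, during which the arm holds its last target. There are 200 camera calls.

## Working session

There is one attempt and no reset: what is moved stays moved. The work goes in short steps, Python scripts to look and compute and a tool call to move; the robot and the scene stay as the last step left them, time stands still between calls to the robot, and variables do not carry over. Pictures are saved under pics/ and viewed, at most 10 in all, crops included, and the job is handed in when it is done.

Besides the shell and the picture viewer there is one more tool, called after ">>>" by a JSON object that holds its "method" and its "body". send_rows: Moves the arm, as the interface text tells. Its arguments: {"type":"object","properties":{"moves":{"type":"array"},"squeeze":{"type":"number"}},"required":["moves"]}

```bash
mkdir -p pics; cat > h.py <<'E'
import numpy as np, cv2
from workcell import bot
def ray(c,px):
    u=cv2.undistortPoints(np.array([[px]],float),c["camera_matrix"],np.array(c["D"],float))[0,0]
    R=np.array(c["R"]);t=np.array(c["t"])
    return -R.T@t, R.T@np.array([u[0],u[1],1.])
def atz(c,px,z):
    o,d=ray(c,px); return o+d*(z-o[2])/d[2]
def tri(c1,p1,c2,p2):
    o1,d1=ray(c1,p1);o2,d2=ray(c2,p2);s=np.linalg.lstsq(np.c_[d1,-d2],o2-o1,rcond=None)[0]
    a,b=o1+s[0]*d1,o2+s[1]*d2
    return (a+b)/2,np.linalg.norm(a-b)
def proj(c,X):
    r=cv2.Rodrigues(np.array(c["R"]))[0]
    return cv2.projectPoints(np.array([X],float),r,np.array(c["t"],float),c["camera_matrix"],np.array(c["D"],float))[0][0,0]
def save(c,n,box=None,s=1):
    im=c["color"][:,:,::-1]
    if box: im=im[box[1]:box[3],box[0]:box[2]]
    cv2.imwrite("pics/"+n,cv2.resize(im,None,fx=s,fy=s,interpolation=cv2.INTER_CUBIC))
E
python3 - <<'E'
from h import *
np.set_printoptions(precision=4,suppress=True)
C={n:bot.camera(n) for n in("scene","side","wrist")}
cv2.imwrite("pics/a.png",np.vstack([C["scene"]["color"],C["side"]["color"]])[:,:,::-1][:, :])
im=cv2.imread("pics/a.png"); cv2.imwrite("pics/a.png",cv2.resize(np.hstack([im[:384],im[384:]]),(800,300)))
save(C["scene"],"s.png",None,1.5)
save(C["side"],"d.png",None,1.5)
for n in C: print(n,"cam at",-np.array(C[n]["R"]).T@np.array(C[n]["t"]))
for q in("button_tip","riser_top","dish_floor","stand","red_bottle","yellow_bottle","amber_bottle","beaker"):
    for n in("scene","side"):
        for d in bot.landmark_of(n,q)[:4]: print(q,n,round(d["p"],2),np.array(d["pixel"]).round(1),atz(C[n],d["pixel"],{"button_tip":.134,"riser_top":.167,"dish_floor":.047}.get(q,0)))
print(bot.get_obs())
E
```

```text
scene cam at [0.8729 0.2925 0.8457]
side cam at [ 0.2379 -1.397   0.8846]
wrist cam at [ 0.317  -0.4561  0.3728]
riser_top scene 0.86 [329.1 277.1] [0.6129 0.122  0.167 ]
riser_top side 0.76 [235.5 122.9] [0.6188 0.1286 0.167 ]
riser_top side 0.55 [247.4 203.2] [ 0.5153 -0.3762  0.167 ]
dish_floor scene 0.58 [294.8 277.1] [0.6365 0.0476 0.047 ]
dish_floor side 0.88 [246.4 163. ] [0.6301 0.0407 0.047 ]
stand scene 0.81 [316.5 304.4] [0.6184 0.1196 0.    ]
stand side 0.89 [236.8 162.3] [0.6193 0.1385 0.    ]
stand side 0.57 [284.9 203.4] [ 0.6961 -0.1796  0.    ]
red_bottle scene 0.95 [232.1 199.2] [ 0.64   -0.2636  0.    ]
red_bottle scene 0.84 [230.7 127.2] [ 0.4962 -0.5345  0.    ]
red_bottle scene 0.81 [262.9 255.7] [ 0.6595 -0.0607  0.    ]
red_bottle scene 0.72 [215.4 170.8] [ 0.6317 -0.387   0.    ]
red_bottle side 0.9 [260.4 292. ] [ 0.4969 -0.5405  0.    ]
red_bottle side 0.89 [257.6 260.4] [ 0.5268 -0.4207  0.    ]
red_bottle side 0.88 [280.3 219.1] [ 0.6525 -0.2569  0.    ]
red_bottle side 0.71 [262.2 188. ] [ 0.6546 -0.0655  0.    ]
yellow_bottle side 0.63 [247.1 202.7] [ 0.5797 -0.1355  0.    ]
amber_bottle scene 0.76 [262.5 168.3] [ 0.5015 -0.3166  0.    ]
amber_bottle side 0.68 [238.6 238.8] [ 0.5023 -0.3105 -0.    ]
beaker scene 0.78 [235.4 226.1] [ 0.6766 -0.1783  0.    ]
beaker side 0.65 [281.7 205.9] [ 0.6813 -0.1898  0.    ]
{'time': 0.95, 'q': array([-63.1404,   4.9774,  10.0809,  95.0996,   0.    ,  90.0018]), 'qd': array([ 0.0075,  0.0134,  0.061 ,  0.0263,  0.0185, -0.0162]), 'joint_efforts': array([ -0.0004, -52.0105,  46.4865,   0.0018,   0.    ,   0.    ]), 'ee_pos': array([ 0.2485, -0.4907,  0.2313]), 'tcp_rot': array([179.996 ,  -0.    ,  26.8577]), 'wrist_force': array([-0.0248, -0.6054,  0.1993]), 'torque': array([ 0.0414,  0.0152, -0.0177]), 'grasp_force': 0.0, 'opening': 0.08551693107934241}
```

View pics/s.png

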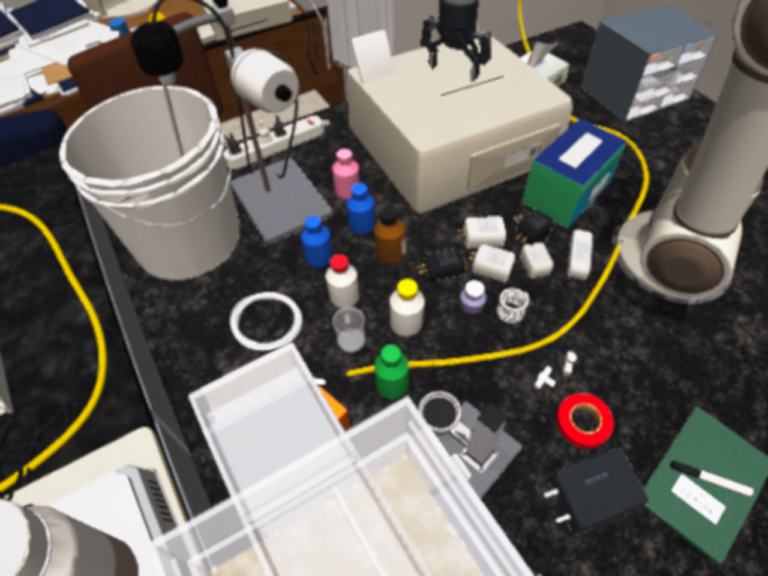

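View pics/d.png

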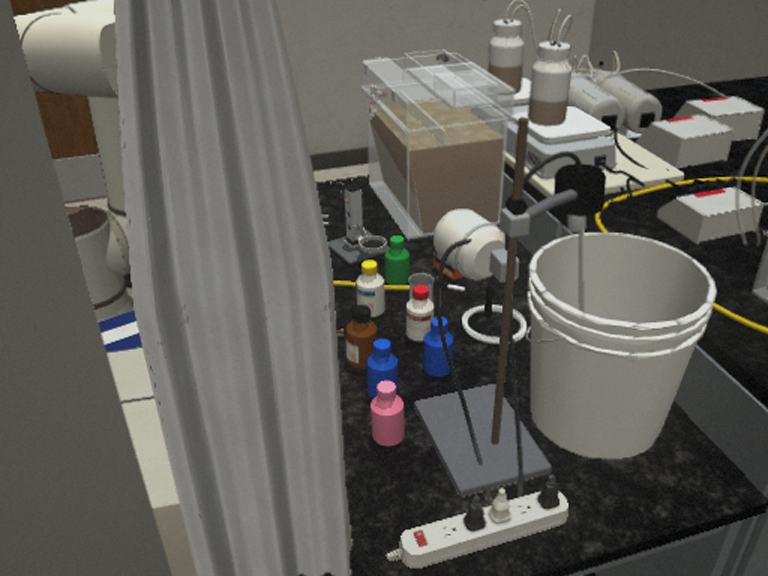

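```bash
python3 - <<'E'
from h import *
np.set_printoptions(precision=3,suppress=True)
a=bot.camera("scene");b=bot.camera("side")
for n,p,q in(("lamp",(177,53),(313,160)),("clamp",(105,32),(387,125)),("tank lo-x",(270,269),(248,70)),("tank hi-x",(102,360),(335,90)),("lid",(193,231),(243,42)),("red",(227,175),(280,195)),("green cap",(261,233),(264,160)),("riser_top",(329.1,277.1),(235.5,122.9))):
    print(n,*tri(a,p,b,q))
print("rod foot",atz(b,(331,293),0.01), "tank bottom corner", atz(b,(277,157),0))
x=cv2.resize(a["color"][110:350,170:400],None,fx=2.2,fy=2.2);y=cv2.resize(b["color"][100:265,200:310],None,fx=3.2,fy=3.2)
cv2.imwrite("pics/c.png",np.hstack([x[:528],y[:528,:270+0]])[:,:,::-1])
E
```

```text
lamp [ 0.636 -0.514  0.349] 0.002303801464847504
clamp [ 0.785 -0.565  0.435] 0.004115389872822204
tank lo-x [0.711 0.12  0.349] 0.08131499044647615
tank hi-x [1.01  0.085 0.266] 0.05669165725811883
lid [0.742 0.084 0.463] 0.18868758484541812
red [ 0.643 -0.274  0.103] 0.0032760843625598926
green cap [ 0.661 -0.068  0.111] 0.0018297572297941431
riser_top [0.616 0.122 0.171] 0.0030722618996728937
rod foot [ 0.663 -0.61   0.01 ] tank bottom corner [0.776 0.128 0.   ]
```

View pics/c.png

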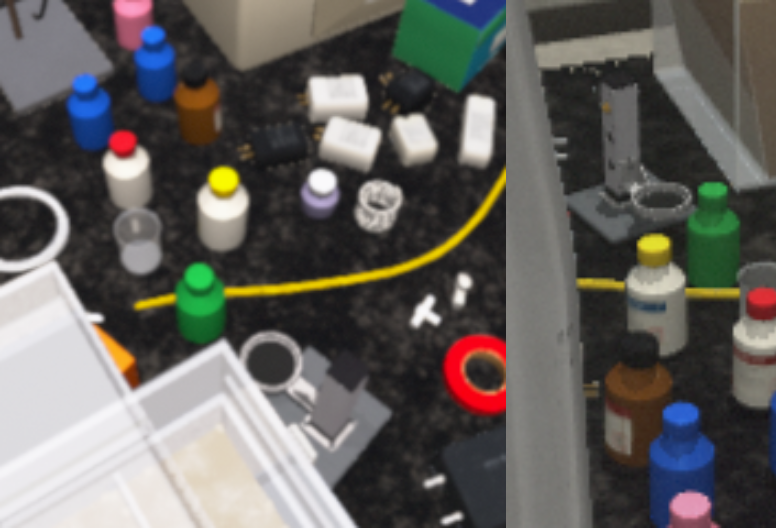

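>>> {"method": "send_rows", "body": {"moves": [0.6,0.98,0.35,0,0,1,0,0.6,0.98,0.35,0,0,1,0,0.6,0.98,0.35,0,0,1,0,0.6,0.98,0.35,0,0,1,0,0.6,0.98,0.35,0,0,1,0,0.6,0.98,0.35,0,0,1,0,0.6,0.98,0.35,0,0,1,0,0.6,0.98,0.35,0,0,1,0]}}

```text
time: 2.05
ee_pos: [0.3689, -0.2938, 0.3017]
tcp_rot: [180.0, 0.0, 95.9]
wrist_force: [0.6, -0.5, -0.5]
opening: 0.0427
grasp_force: 0.0
```

```bash
python3 -c "
from h import *
print(bot.get_obs())"
```

```text
{'time': 2.05, 'q': array([-3.85391601e+01, -3.54224726e+00,  9.43242350e+00,  1.02958341e+02,
       -8.95601735e-04,  4.55675319e+01]), 'qd': array([ 27.44975126,  -1.76140228,   6.21578323,   8.11490738,
         0.06803027, -40.98989061]), 'joint_efforts': array([-4.05992836e+00, -4.15071774e+01,  4.44277239e+01, -1.98184401e-01,
       -1.51465146e-02,  1.18236590e+00]), 'ee_pos': array([ 0.36888719, -0.29384369,  0.30165689]), 'tcp_rot': array([1.79988966e+02, 1.20713027e-02, 9.58933067e+01]), 'wrist_force': array([ 0.59729862, -0.52147295, -0.49620393]), 'torque': array([ 0.01577934, -0.01779615, -0.00437656]), 'grasp_force': 0.0, 'opening': 0.04266251489805129}
```

>>> {"method": "send_rows", "body": {"moves": [0.6,0.98,0,0,0,1,-0.45,0.6,0.98,0,0,0,1,-0.45,0.6,0.98,0,0,0,1,-0.45,0.6,0.98,0,0,0,1,-0.45,0.6,0.98,0,0,0,1,-0.45,0.6,0.98,0,0,0,1,-0.45,0.6,0.98,0,0,0,1,-0.45,0.6,0.98,0,0,0,1,-0.45]}}

```text
time: 3.05
ee_pos: [0.4889, -0.0978, 0.3014]
tcp_rot: [180.0, 0.0, 164.7]
wrist_force: [0.3, -0.1, 0.3]
opening: 0.0617
grasp_force: 0.0
```

>>> {"method": "send_rows", "body": {"moves": [0.6,0.98,0,0,0,1,-0.45,0.6,0.98,0,0,0,1,-0.45,0.6,0.98,0,0,0,1,-0.45,0.6,0.98,0,0,0,1,-0.45,0.6,0.98,0,0,0,1,-0.45,0.6,0.98,0,0,0,1,-0.45,0.6,0.98,0,0,0,1,-0.45,0.3,0.5,0,0,0,1,-0.45]}}

```text
time: 4.05
ee_pos: [0.6016, 0.0866, 0.3008]
tcp_rot: [180.0, -0.0, -126.5]
wrist_force: [-0.1, -0.0, 0.2]
opening: 0.0617
grasp_force: 0.0
```

>>> {"method": "send_rows", "body": {"moves": [0.1,0.5,0,0,0,1,-0.45,0,0,0,0,0,1,-0.45,0,0,0,0,0,1,-0.45,0,0,0,0,0,1,-0.45,0,0,0,0,0,1,-0.45,0,0,0,0,0,0.5,-0.45,0,0,0,0,0,0,-0.45]}}

```text
time: 4.92
ee_pos: [0.6035, 0.0978, 0.3012]
tcp_rot: [180.0, 0.0, -79.6]
wrist_force: [0.3, 0.2, -0.2]
opening: 0.0618
grasp_force: 0.0
```

```bash
cat > look.py <<'E'
from h import *
np.set_printoptions(precision=4,suppress=True)
C={n:bot.camera(n) for n in("scene","side","wrist")}
o=bot.get_obs(); print(o["time"],o["ee_pos"],o["tcp_rot"],o["q"],o["wrist_force"])
E
python3 - <<'E'
from look import *
w=C["wrist"]
print("cam",-np.array(w["R"]).T@np.array(w["t"]))
for q,z in(("button_tip",.134),("riser_top",.167),("dish_floor",.047),("stand",0)):
    for n in C:
        for d in bot.landmark_of(n,q)[:2]: print(q,n,round(d["p"],2),np.array(d["pixel"]).round(1),atz(C[n],d["pixel"],z))
save(w,"w1.png",None,1.5)
E
```

```text
5.075 [0.6035 0.0978 0.3013] [179.998    0.0008 -79.6973] [  9.2091  16.4736  31.3052 104.8336   0.0008 -91.0936] [-0.1726  0.5307 -0.5651]
cam [0.6164 0.0205 0.4434]
button_tip side 0.22 [285.1 202.5] [ 0.6288 -0.36    0.134 ]
button_tip wrist 0.38 [264.7 182.7] [0.5941 0.1124 0.134 ]
riser_top scene 0.71 [326.4 278.7] [0.6197 0.1217 0.167 ]
riser_top wrist 0.56 [244.3 197.2] [0.6133 0.1206 0.167 ]
dish_floor scene 0.68 [295.9 274.6] [0.6306 0.0438 0.047 ]
dish_floor side 0.8 [249.5 162.7] [0.6412 0.0391 0.047 ]
dish_floor wrist 0.77 [240.6 101. ] [0.6377 0.0375 0.047 ]
stand scene 0.94 [317.1 302.4] [0.6141 0.1164 0.    ]
stand scene 0.46 [238.3 227.2] [ 0.6715 -0.1709  0.    ]
stand side 0.74 [283.4 205.6] [ 0.6871 -0.19    0.    ]
stand side 0.71 [237.4 162.7] [0.6206 0.1348 0.    ]
stand wrist 0.6 [247.4 157.4] [0.6172 0.1179 0.    ]
```

View pics/w1.png

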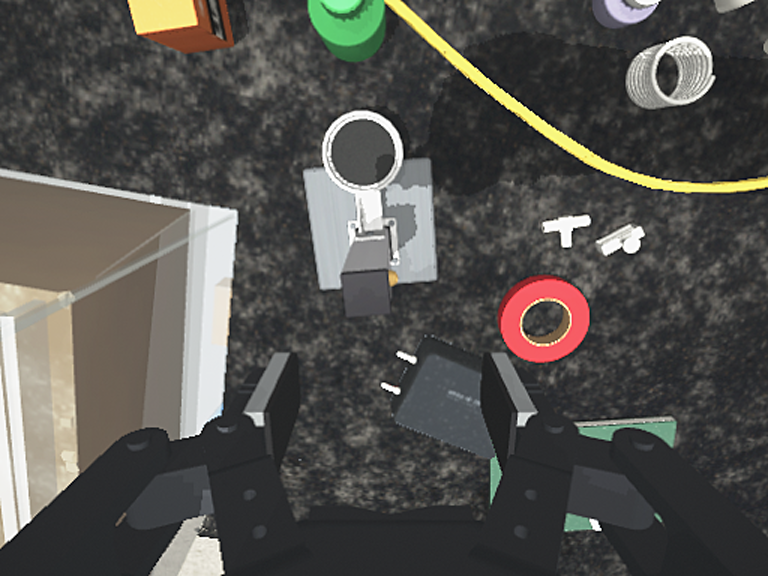

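```bash
python3 - <<'E'
from look import *
w=C["wrist"]
P=[atz(w,(a/1.5,b/1.5),.014) for a,b in((304,170),(431,158),(437,280))]
d=P[0]-P[1];e=P[2]-P[1];print(P,np.degrees(np.arctan2(d[1],d[0])),np.degrees(np.arctan2(-e[0],e[1])))
t=bot.trace("wrist","dish_floor")
print([(x["p"],x["extent"]) for x in t[:2]])
# dish rim circle: outer rim at .056
print("rim",atz(w,(363/1.5,151/1.5),.056),"cap",atz(w,(366.5/1.5,295.5/1.5),.167))
for a,b in((343,276),(390,276),(388,315),(345,316)): print(atz(w,(a/1.5,b/1.5),.167))
E
```

```text
5.825 [0.6035 0.0978 0.3013] [-179.9986   -0.001   -79.6091] [  9.2084  16.471   31.3053 104.8329  -0.0009 -91.1825] [ 0.0857  0.4756 -0.1792]
[array([0.6886, 0.0648, 0.014 ]), array([0.5755, 0.033 , 0.014 ]), array([0.5451, 0.1468, 0.014 ])] 15.675966715962007 14.937025026790913
[(0.66, [214.3, 72.0, 269.3, 211.9])]
rim [0.6357 0.0365 0.056 ] cap [0.6132 0.1204 0.167 ]
[0.6302 0.1101 0.167 ]
[0.6006 0.1047 0.167 ]
[0.5971 0.1312 0.167 ]
[0.6247 0.1371 0.167 ]
```

>>> {"method": "send_rows", "body": {"moves": [0.42,0.93,0,0,0,0.576,-0.45,0,0,-1,0,0,0,-0.45,0,0,-1,0,0,0,-0.45,0,0,-1,0,0,0,-0.45,0,0,0,0,0,0,-0.45]}}

```text
time: 6.5
ee_pos: [0.6132, 0.1209, 0.2244]
tcp_rot: [179.8, 0.0, -74.7]
wrist_force: [0.4, -0.0, 0.8]
opening: 0.0617
grasp_force: 0.0
```

```bash
python3 - <<'E'
from look import *
w=C["wrist"]
for q,z in(("button_tip",.134),("riser_top",.167),("dish_floor",.047)):
    for n in C:
        for d in bot.landmark_of(n,q)[:2]: print(q,n,round(d["p"],2),np.array(d["pixel"]).round(1),atz(C[n],d["pixel"],z))
save(w,"w2.png",None,1.5)
E
```

```text
6.65 [0.6143 0.1211 0.2277] [-179.9131   -0.0073  -74.6582] [ 11.1567  15.7025  21.9754  96.1858  -0.0009 -94.1851] [-0.4278  0.0892 -0.0485]
button_tip wrist 0.43 [283.  188.8] [0.5948 0.1144 0.134 ]
riser_top scene 0.84 [327.3 276.9] [0.6157 0.1196 0.167 ]
riser_top side 0.73 [234.6 122.4] [0.6169 0.1338 0.167 ]
riser_top wrist 0.89 [259.4 200.5] [0.6139 0.1176 0.167 ]
dish_floor side 0.74 [249.2 164.8] [0.6359 0.0249 0.047 ]
dish_floor wrist 0.96 [254.9  78. ] [0.6414 0.0352 0.047 ]
```

View pics/w2.png

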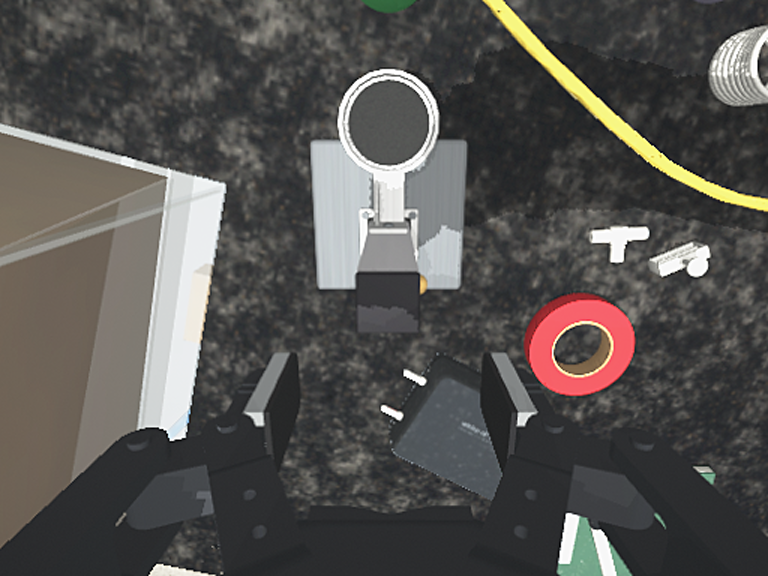

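>>> {"method": "send_rows", "body": {"moves": [0,-0.05,-1,0,0,0,-0.45,0,0,-1,0,0,0,-0.45,0,0,-1,0,0,0,-0.45,0,0,-1,0,0,0,-0.45,0,0,-0.5,0,0,0,-0.45,0,0,0,0,0,0,-0.45,0,0,0,0,0,0,-0.45], "squeeze": 20}}

```text
time: 7.98
ee_pos: [0.6145, 0.1199, 0.115]
tcp_rot: [-179.9, -0.0, -74.7]
wrist_force: [0.8, -0.4, -0.1]
opening: 0.0621
grasp_force: 0.0
```

>>> {"method": "send_rows", "body": {"moves": [0,0,0,0,0,0,0,0,0,0,0,0,0,0,0,0,0,0,0,0,1,0,0,0,0,0,0,1,0,0,0,0,0,0,1,0,0,0,0,0,0,1], "squeeze": 20}}

```text
time: 8.72
ee_pos: [0.6153, 0.1202, 0.1144]
tcp_rot: [-179.8, -0.0, -74.7]
wrist_force: [6.7, 1.9, -0.1]
opening: 0.0299
grasp_force: 27.5
```

>>> {"method": "send_rows", "body": {"moves": [0.02,0,0.1,0,0,0,1,0,0,0.1,0,0,0,1,0,0,0.1,0,0,0,1,0,0,0.1,0,0,0,1]}}

```text
time: 9.22
ee_pos: [0.6153, 0.1202, 0.1224]
tcp_rot: [-180.0, 0.0, -74.6]
wrist_force: [7.8, 2.3, -10.2]
opening: 0.0297
grasp_force: 27.3
```

```bash
cat > r.py <<'E'
from look import *
w=C["wrist"]
for q,z in(("riser_top",.167),("dish_floor",.047)):
    X={"riser_top":[.6145,.120,z],"dish_floor":[.6375,.0375,z]}[q]
    for n in ("wrist","side","scene"):
        for d in bot.landmark_of(n,q)[:1]: print(q,n,round(d["p"],2),np.array(d["pixel"]).round(1),"expected at 0/8/36mm",*[proj(C[n],np.array(X)+[0,0,k]).round(1) for k in(0,.008,.036)])
E
python3 r.py; python3 -c "
from h import *
save(bot.camera('wrist'),'w3.png',None,1.5)"
```

```text
9.375 [0.6153 0.1202 0.1235] [-179.9212    0.0115  -74.6535] [ 11.0435  14.6829   9.2089  84.4483   0.0174 -94.303 ] [ 4.5012  2.1888 -2.018 ]
riser_top wrist 0.7 [258.5 312.1] expected at 0/8/36mm [258.5 301. ] [258.4 315.5] [257.9 386.5]
riser_top side 0.91 [236.7 123.2] expected at 0/8/36mm [235. 124.] [234.9 122. ] [234.5 114.7]
riser_top scene 0.72 [330.  275.3] expected at 0/8/36mm [327.9 276.7] [328.5 275.2] [330.6 269.5]
dish_floor wrist 0.79 [257.7  77.6] expected at 0/8/36mm [258.8  79. ] [258.8  78.6] [258.6  76.8]
dish_floor side 0.77 [250.3 161.7] expected at 0/8/36mm [248.6 163.1] [248.6 161.1] [248.3 154.2]
dish_floor scene 0.67 [294.6 271.2] expected at 0/8/36mm [292.1 274. ] [292.3 272.6] [293.  267.8]
```

View pics/w3.png

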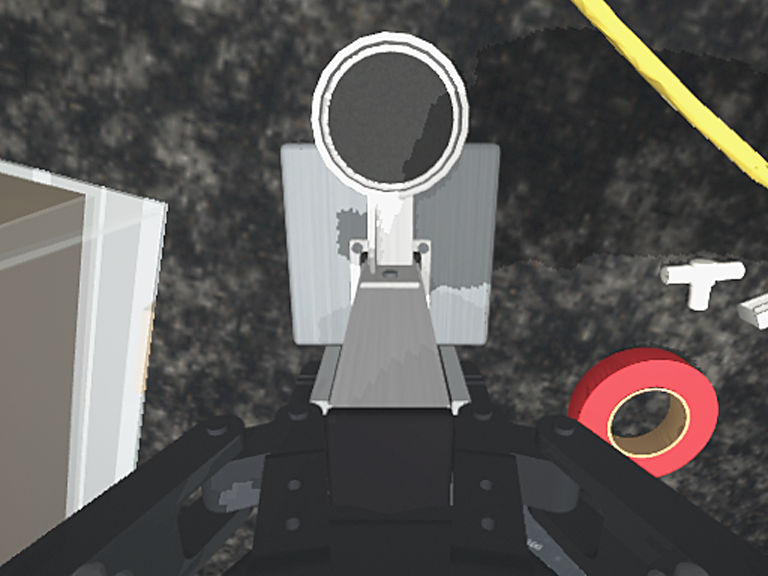

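>>> {"method": "send_rows", "body": {"moves": [0,0,0.12,0,0,0,1,0,0,0.12,0,0,0,1,0,0,0.12,0,0,0,1,0,0,0.12,0,0,0,1,0,0,0.12,0,0,0,1,0,0,0.12,0,0,0,1,0,0,0,0,0,0,1]}}

```text
time: 10.6
ee_pos: [0.6153, 0.1202, 0.1418]
tcp_rot: [-179.9, 0.0, -74.7]
wrist_force: [5.1, 2.5, -2.2]
opening: 0.0296
grasp_force: 27.9
```

>>> {"method": "send_rows", "body": {"moves": [0,0,0.08,0,0,0,1,0,0,0.08,0,0,0,1,0,0,0,0,0,0,1]}}

```text
time: 10.98
ee_pos: [0.6153, 0.1202, 0.1459]
tcp_rot: [-179.9, 0.0, -74.7]
wrist_force: [4.2, 2.9, 0.0]
opening: 0.0296
grasp_force: 27.9
```

>>> {"method": "send_rows", "body": {"moves": [0,0,0.04,0,0,0,1,0,0,0.04,0,0,0,1,0,0,0,0,0,0,1]}}

```text
time: 11.35
ee_pos: [0.6153, 0.1202, 0.1484]
tcp_rot: [-179.9, 0.0, -74.7]
wrist_force: [5.7, 3.1, 2.0]
opening: 0.0293
grasp_force: 27.8
```

>>> {"method": "send_rows", "body": {"moves": [0,0,0.04,0,0,0,1,0,0,0.04,0,0,0,1,0,0,0,0,0,0,1]}}

```text
time: 11.72
ee_pos: [0.6154, 0.1202, 0.1504]
tcp_rot: [-179.9, 0.0, -74.6]
wrist_force: [5.3, 1.8, 0.3]
opening: 0.0298
grasp_force: 27.5
```

>>> {"method": "send_rows", "body": {"moves": [0,0,0.04,0,0,0,1,0,0,0,0,0,0,1]}}

```text
time: 11.98
ee_pos: [0.6154, 0.1202, 0.1509]
tcp_rot: [-179.9, 0.0, -74.7]
wrist_force: [5.5, 2.8, -1.5]
opening: 0.0297
grasp_force: 27.3
```

```bash
python3 r.py
```

```text
12.125 [0.6154 0.1202 0.1509] [-179.8891    0.0071  -74.6506] [ 11.0449  14.6566  12.1954  87.4288   0.0154 -94.3045] [ 6.6675  1.6977 -1.3694]
riser_top wrist 0.96 [259.6 316.2] expected at 0/8/36mm [258.8 262.7] [258.7 272.3] [258.4 316.4]
riser_top side 0.62 [234.7 113.8] expected at 0/8/36mm [235. 124.] [234.9 122. ] [234.5 114.7]
riser_top scene 0.94 [329.3 271.3] expected at 0/8/36mm [327.9 276.7] [328.5 275.2] [330.6 269.5]
dish_floor wrist 0.88 [258.8  79.9] expected at 0/8/36mm [259.1  80.3] [259.1  80. ] [258.9  78.6]
dish_floor side 0.6 [250.8 153.2] expected at 0/8/36mm [248.6 163.1] [248.6 161.1] [248.3 154.2]
dish_floor scene 0.96 [295.8 270.2] expected at 0/8/36mm [292.1 274. ] [292.3 272.6] [293.  267.8]
```

>>> {"method": "send_rows", "body": {"moves": [0,0,-0.04,0,0,0,1,0,0,-0.04,0,0,0,1,0,0,0,0,0,0,1]}}

```text
time: 12.8
ee_pos: [0.6154, 0.1202, 0.1501]
tcp_rot: [-179.8, 0.0, -74.6]
wrist_force: [5.3, 1.8, 5.3]
opening: 0.0297
grasp_force: 27.5
```

>>> {"method": "send_rows", "body": {"moves": [0,0,-0.04,0,0,0,1,0,0,0,0,0,0,1]}}

```text
time: 13.05
ee_pos: [0.6154, 0.1202, 0.1498]
tcp_rot: [-179.8, -0.0, -74.6]
wrist_force: [3.3, 1.6, 9.5]
opening: 0.0296
grasp_force: 27.8
```

>>> {"method": "send_rows", "body": {"moves": [0,0,-0.04,0,0,0,1,0,0,0,0,0,0,1,0,0,0,0,0,0,1]}}

```text
time: 13.42
ee_pos: [0.6155, 0.1202, 0.1495]
tcp_rot: [-179.7, -0.0, -74.6]
wrist_force: [2.4, 1.2, 13.3]
opening: 0.03
grasp_force: 28.0
```

>>> {"method": "send_rows", "body": {"moves": [0,0,-0.02,0,0,0,1,0,0,0,0,0,0,1,0,0,0,0,0,0,1,0,0,0,0,0,0,1,0,0,0,0,0,0,1]}}

```text
time: 14.05
ee_pos: [0.6155, 0.1202, 0.1494]
tcp_rot: [-179.7, -0.0, -74.6]
wrist_force: [0.9, 1.0, 16.0]
opening: 0.0298
grasp_force: 28.1
```

>>> {"method": "send_rows", "body": {"moves": [0,0,0,0,0,0,-0.2,0,0,0,0,0,0,-0.45,0,0,0,0,0,0,-0.45,0,0,0.5,0,0,0,-0.45,0,0,1,0,0,0,-0.45,0,0,1,0,0,0,-0.45,0,0,1,0,0,0,-0.45,0,0,1,0,0,0,-0.45]}}

```text
time: 15.05
ee_pos: [0.6144, 0.1198, 0.2605]
tcp_rot: [-180.0, -0.0, -74.7]
wrist_force: [0.3, 0.7, 0.6]
opening: 0.0618
grasp_force: 0.0
```

```bash
python3 r.py; python3 - <<'E'
from look import *
for q in ("dish_floor","riser_top"):
  for d in bot.landmark_of("wrist",q)[:1]: print(q,d["p"],atz(C["wrist"],d["pixel"],.083 if q[0]=="d" else .203))
t={n:[(round(x["p"],2),np.round(x["extent"])) for x in bot.boxes_of(n,"red_bottle")] for n in("scene","side")};print(t)
w=C["wrist"];s=C["side"]
x=cv2.resize(w["color"],None,fx=1.,fy=1.)[:384];y=cv2.resize(s["color"][95:191,190:265],(300,384))
cv2.imwrite("pics/w4.png",np.hstack([x,y])[:,:,::-1])
E
```

```text
15.2 [0.615  0.1199 0.2605] [-179.8365   -0.0124  -74.6573] [ 11.0346  16.7725  26.9961 100.0596  -0.     -94.3081] [-0.1287  0.2851  0.2664]
riser_top wrist 0.56 [260.3 205.3] expected at 0/8/36mm [259.5 189.7] [259.4 192.8] [259.2 205.5]
riser_top side 0.57 [236.4 112.9] expected at 0/8/36mm [235. 124.] [234.9 122. ] [234.5 114.7]
riser_top scene 0.9 [332.6 269.5] expected at 0/8/36mm [327.9 276.7] [328.5 275.2] [330.6 269.5]
dish_floor wrist 0.65 [260.1  83.6] expected at 0/8/36mm [259.8  83.7] [259.8  83.6] [259.7  82.9]
dish_floor side 0.73 [247.3 155.8] expected at 0/8/36mm [248.6 163.1] [248.6 161.1] [248.3 154.2]
dish_floor scene 0.55 [296.  266.9] expected at 0/8/36mm [292.1 274. ] [292.3 272.6] [293.  267.8]
15.65 [0.6144 0.1198 0.2584] [179.9609   0.0014 -74.6557] [ 11.0344  16.817   26.806  100.0281  -0.0015 -94.3099] [ 0.012   0.4417 -0.5012]
dish_floor 0.97 [0.6389 0.0382 0.083 ]
riser_top 0.95 [0.6144 0.1196 0.203 ]
{'scene': [(0.91, array([202., 145., 221., 179.])), (0.78, array([223.,  98., 241., 133.])), (0.74, array([230., 123., 250., 154.])), (0.73, array([248., 229., 276., 265.])), (0.59, array([218., 173., 243., 205.]))], 'side': [(0.93, array([272., 189., 291., 231.])), (0.9, array([245., 229., 265., 264.])), (0.87, array([282., 212., 304., 251.])), (0.85, array([256., 156., 272., 190.])), (0.67, array([246., 256., 267., 297.]))]}
```

View pics/w4.png

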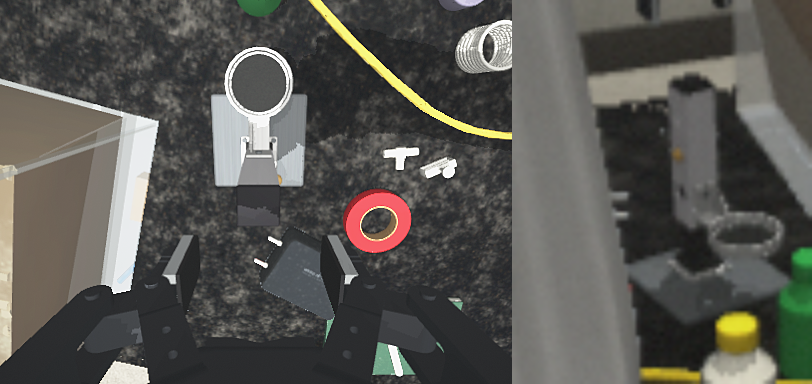

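>>> {"method": "send_rows", "body": {"moves": [0.1,-1,0.2,0,0,0,-0.45,0.1,-1,0,0,0,0,-0.45,0.1,-1,0,0,0,0,-0.45,0.1,-1,0,0,0,0,-0.45,0.1,-1,0,0,0,0,-0.45,0.1,-1,0,0,0,0,-0.45,0.1,-1,0,0,0,0,-0.45,0.1,-1,0,0,0,0,-0.45]}}

```text
time: 16.85
ee_pos: [0.6345, -0.081, 0.2638]
tcp_rot: [-180.0, -0.0, -74.7]
wrist_force: [-0.1, 0.4, -0.5]
opening: 0.0616
grasp_force: 0.0
```

>>> {"method": "send_rows", "body": {"moves": [0.1,-1,0,0,0,0,-0.45,0.1,-1,0,0,0,0,-0.45,0.1,-1,0,0,0,0,-0.45,0.1,-1,0,0,0,0,-0.45,0,0,0,0,0,0,-0.45,0,0,0,0,0,0,-0.45]}}

```text
time: 17.6
ee_pos: [0.6445, -0.1802, 0.2637]
tcp_rot: [180.0, 0.0, -74.7]
wrist_force: [-0.4, -0.1, -0.2]
opening: 0.062
grasp_force: 0.0
```

```bash
cat > cap.py <<'E'
from look import *
hsv={n:cv2.cvtColor(C[n]["color"],cv2.COLOR_RGB2HSV) for n in C}
for n in C:
    m=(((hsv[n][:,:,0]<6)|(hsv[n][:,:,0]>174))&(hsv[n][:,:,1]>150)&(hsv[n][:,:,2]>90)).astype(np.uint8)
    k,_,st,ce=cv2.connectedComponentsWithStats(m)
    for i in range(1,k):
        if st[i,4]>15: print(n,st[i],ce[i].round(1),atz(C[n],ce[i],.113),atz(C[n],ce[i],.105))
E
python3 - <<'E'
from cap import *
for q in ("red_bottle","beaker","yellow_bottle"):
  for d in bot.landmark_of("wrist",q)[:3]: print(q,round(d["p"],2),np.round(d["pixel"]),atz(C["wrist"],d["pixel"],0))
save(C["wrist"],"w5.png")
E
```

```text
17.75 [ 0.6446 -0.1795  0.264 ] [-179.9909    0.0016  -74.6058] [ -15.5628   24.0085   36.7341  102.7186    0.0061 -120.957 ] [0.6656 0.0783 0.0606]
scene [220 169  12  12 114] [225.5 174.6] [ 0.6469 -0.2697  0.113 ] [ 0.6445 -0.2759  0.105 ]
scene [371 262  39  37 803] [389.5 280.4] [0.4842 0.1874 0.113 ] [0.48   0.1862 0.105 ]
side [468  65  17   2  21] [476.1  65.5] [1.9683 0.5074 0.113 ] [1.9863 0.5272 0.105 ]
side [445  78  16   3  19] [451.8  78.9] [1.7293 0.3809 0.113 ] [1.7448 0.3994 0.105 ]
side [464 126  19   5  47] [473. 128.] [ 1.4715 -0.0942  0.113 ] [ 1.4843 -0.0806  0.105 ]
side [276 190   9  10  83] [280.  194.4] [ 0.6402 -0.2865  0.113 ] [ 0.6443 -0.2749  0.105 ]
side [277 357   7   6  22] [280.  359.7] [ 0.4443 -0.836   0.113 ] [ 0.4464 -0.8302  0.105 ]
wrist [269  57  34  36 915] [285.4  74.5] [ 0.6453 -0.2749  0.113 ] [ 0.6447 -0.2754  0.105 ]
red_bottle 0.8 [227. 223.] [ 0.6613 -0.0635  0.    ]
red_bottle 0.59 [282.  82.] [ 0.6392 -0.273   0.    ]
red_bottle 0.55 [390.  78.] [ 0.5088 -0.3147  0.    ]
beaker 0.74 [235. 142.] [ 0.6789 -0.1816  0.    ]
beaker 0.34 [218. 318.] [0.635  0.1066 0.    ]
yellow_bottle 0.69 [302. 178.] [ 0.5758 -0.1577  0.    ]
```

View pics/w5.png

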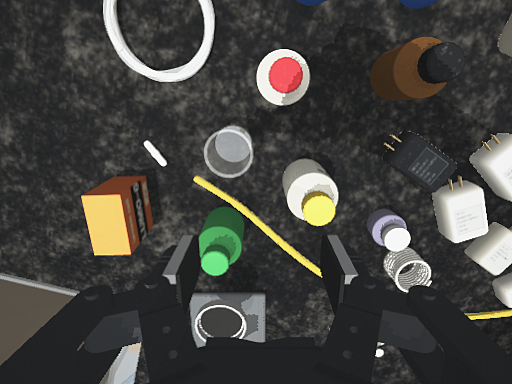

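>>> {"method": "send_rows", "body": {"moves": [0,-1,0,0,0,0,-0.45,0,-1,0,0,0,0,-0.45,0,-1,0,0,0,0,-0.45,0,-0.82,-0.3,0,0,0,-0.45,0,0,-1,0,0,0,-0.45,0,0,-1,0,0,0,-0.45,0,0,0,0,0,0,-0.45]}}

```text
time: 18.77
ee_pos: [0.6434, -0.2763, 0.2035]
tcp_rot: [179.8, 0.2, -74.7]
wrist_force: [0.4, -0.1, 0.5]
opening: 0.0618
grasp_force: 0.0
```

```bash
python3 cap.py | grep -v side
```

```text
18.925 [ 0.6446 -0.2762  0.2074] [-179.945    -0.0452  -74.6702] [ -23.1891   27.031    34.4198   97.3176   -0.0011 -128.519 ] [ 0.4791 -0.4948 -0.194 ]
scene [220 169  12  12 111] [225.8 174.7] [ 0.6465 -0.269   0.113 ] [ 0.644  -0.2752  0.105 ]
scene [371 262  39  37 800] [389.5 280.4] [0.4844 0.1875 0.113 ] [0.4801 0.1863 0.105 ]
wrist [ 239  169   37   40 1137] [257.  188.6] [ 0.6456 -0.2772  0.113 ] [ 0.6449 -0.2747  0.105 ]
```

Well centred; go down and grip the cap.

>>> {"method": "send_rows", "body": {"moves": [0,0,-1,0,0,0,-0.45,0,0,-1,0,0,0,-0.45,0,0,-1,0,0,0,-0.45,0,0,-1,0,0,0,-0.45,0,0,-1,0,0,0,-0.45,0.02,0,0,0,0,0,-0.45,0,0,0,0,0,0,-0.45]}}

```text
time: 19.8
ee_pos: [0.6458, -0.276, 0.0832]
tcp_rot: [-179.9, -0.1, -74.6]
wrist_force: [-0.5, -0.2, 0.9]
opening: 0.0617
grasp_force: 0.0
```

>>> {"method": "send_rows", "body": {"moves": [0,0,0,0,0,0,0,0,0,0,0,0,0,0.2,0,0,0,0,0,0,1,0,0,0,0,0,0,1,0,0,0,0,0,0,1,0,0,0,0,0,0,1], "squeeze": 45}}

```text
time: 20.55
ee_pos: [0.646, -0.2758, 0.0832]
tcp_rot: [-179.8, -0.1, -74.6]
wrist_force: [2.0, 0.7, 5.4]
opening: 0.0346
grasp_force: 38.5
```

>>> {"method": "send_rows", "body": {"moves": [0,0,0.2,0,0,0,1,0,0,0.3,0,0,0,1,0,0,0.5,0,0,0,1,0,0,0.6,0,0,0,1,0,0,0,0,0,0,1]}}

```text
time: 21.18
ee_pos: [0.6458, -0.276, 0.1235]
tcp_rot: [-179.9, -0.1, -74.7]
wrist_force: [-1.0, 0.4, -2.9]
opening: 0.0307
grasp_force: 51.1
```

```bash
python3 - <<'E'
from cap import *
save(C["wrist"],"w6.png")
E
```

```text
21.325 [ 0.6449 -0.2756  0.1209] [179.979    0.0188 -74.6582] [ -23.1438   25.6104   22.8837   87.3014    0.0016 -128.4856] [-0.7443  0.3708 -2.0301]
scene [222 161   9  12  91] [225.9 166. ] [ 0.6318 -0.296   0.113 ] [ 0.6291 -0.3024  0.105 ]
scene [371 262  39  37 799] [389.5 280.4] [0.4843 0.1874 0.113 ] [0.4801 0.1863 0.105 ]
side [469  65  16   2  20] [476.5  65.5] [1.9705 0.5071 0.113 ] [1.9885 0.5268 0.105 ]
side [445  78  16   3  19] [451.8  78.9] [1.7293 0.3809 0.113 ] [1.7448 0.3994 0.105 ]
side [463 126  20   5  48] [472.8 128.1] [ 1.4706 -0.0941  0.113 ] [ 1.4834 -0.0805  0.105 ]
side [278 180   7  10  61] [281.  184.4] [ 0.6618 -0.2345  0.113 ] [ 0.6661 -0.2225  0.105 ]
side [277 357   7   6  24] [280.1 359.6] [ 0.4447 -0.8358  0.113 ] [ 0.4468 -0.83    0.105 ]
wrist [247 181   8   4  18] [250.4 182.6] [ 0.6572 -0.306   0.113 ] [ 0.6568 -0.3036  0.105 ]
wrist [257 180  26   8  63] [268.9 182.8] [ 0.6478 -0.3085  0.113 ] [ 0.647  -0.3062  0.105 ]
wrist [ 226  229   69   74 4010] [259.6 265.8] [ 0.6393 -0.2594  0.113 ] [ 0.638  -0.2545  0.105 ]
```

View pics/w6.png

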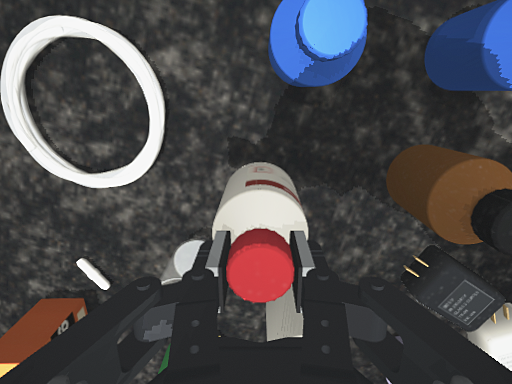

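>>> {"method": "send_rows", "body": {"moves": [0,0,0.5,0,0,0,1,0,0,0.8,0,0,0,1,0,0,0.8,0,0,0,1,0,0,0.8,0,0,0,1,0,0.2,0.8,0,0,0,1,0,0.4,0.6,0,0,0,1,0,0.6,0.2,0,0,0,1,0,0.8,0,0,0,0,1]}}

```text
time: 22.32
ee_pos: [0.645, -0.2245, 0.2336]
tcp_rot: [180.0, 0.0, -74.7]
wrist_force: [0.2, 0.8, -2.9]
opening: 0.0307
grasp_force: 51.3
```

>>> {"method": "send_rows", "body": {"moves": [0,0.8,0,0,0,0,1,0,0.8,0,0,0,0,1,-0.1,0.8,0,0,0,0,1,-0.1,0.8,0,0,0,0,1,-0.1,0.8,0,0,0,0,1,0,0.8,0,0,0,0,1,0,0.8,0,0,0,0,1,0,0.8,0,0,0,0,1]}}

```text
time: 23.32
ee_pos: [0.6375, -0.0643, 0.2337]
tcp_rot: [-180.0, 0.0, -74.7]
wrist_force: [0.4, 0.5, -3.1]
opening: 0.0306
grasp_force: 51.2
```

>>> {"method": "send_rows", "body": {"moves": [0,0.8,0,0,0,0,1,0,0.8,0,0,0,0,1,0,0.8,0,0,0,0,1,0,0.6,0,0,0,0,1,0,0.4,0,0,0,0,1,0,0.2,0,0,0,0,1,0,0,0,0,0,0,1,0,0,0,0,0,0,1]}}

```text
time: 24.32
ee_pos: [0.6375, 0.0239, 0.2338]
tcp_rot: [180.0, -0.0, -74.7]
wrist_force: [-0.1, -0.8, -2.8]
opening: 0.0305
grasp_force: 51.2
```

```bash
python3 - <<'E'
from cap import *
for q in ("dish_floor","red_bottle","riser_top"):
  for n in C:
    for d in bot.landmark_of(n,q)[:4]: print(q,n,round(d["p"],2),np.round(d["pixel"],1),atz(C[n],d["pixel"],{"d":.083,"r":.15}[q[0]] if q!="riser_top" else .203))
x=cv2.resize(C["scene"]["color"][200:320,230:390],(480,360));y=cv2.resize(C["side"]["color"][80:200,200:300],(300,360))
cv2.imwrite("pics/p.png",np.hstack([x,y])[:,:,::-1])
E
```

```text
24.475 [0.6375 0.0239 0.2338] [-179.9982   -0.0038  -74.6901] [   2.148    17.7694   25.2167   97.4446   -0.0033 -103.162 ] [-0.9761  0.3492 -2.6421]
scene [295 221  10  15  98] [299.1 228.4] [ 0.5765 -0.0283  0.113 ] [ 0.5733 -0.0318  0.105 ]
scene [371 262  39  37 802] [389.6 280.4] [0.4842 0.1874 0.113 ] [0.4799 0.1862 0.105 ]
side [469  65  16   2  20] [476.5  65.5] [1.9705 0.5071 0.113 ] [1.9885 0.5268 0.105 ]
side [445  78  16   3  19] [451.8  78.9] [1.7293 0.3809 0.113 ] [1.7448 0.3994 0.105 ]
side [246 108   6   8  44] [248.4 111.3] [0.7259 0.3334 0.113 ] [0.731  0.3514 0.105 ]
side [463 126  20   5  48] [472.8 128.1] [ 1.4706 -0.0941  0.113 ] [ 1.4834 -0.0805  0.105 ]
side [277 357   7   6  22] [280.  359.5] [ 0.4445 -0.8356  0.113 ] [ 0.4467 -0.8298  0.105 ]
wrist [ 226  229   68   73 4006] [259.7 265.8] [0.6128 0.1089 0.113 ] [0.6114 0.1138 0.105 ]
wrist [ 342  260   65   34 1041] [375.2 274. ] [0.4976 0.0874 0.113 ] [0.4927 0.0916 0.105 ]
dish_floor scene 0.64 [295.1 265.4] [0.63   0.0351 0.083 ]
dish_floor side 0.65 [246.4 154. ] [0.6314 0.041  0.083 ]
red_bottle scene 0
[... 179 characters left out ...]
0.71 [230.7 123.7] [ 0.556  -0.4007  0.15  ]
red_bottle side 0.82 [263.  186.1] [ 0.5892 -0.2823  0.15  ]
red_bottle side 0.65 [248.1 138.5] [0.6353 0.0265 0.15  ]
red_bottle side 0.64 [291.3 245.4] [ 0.5711 -0.5599  0.15  ]
red_bottle side 0.64 [255.9 262. ] [ 0.4725 -0.5903  0.15  ]
red_bottle wrist 0.95 [255.2  78.6] [ 0.6622 -0.0587  0.15  ]
red_bottle wrist 0.76 [259.7 192.4] [0.6366 0.0222 0.15  ]
riser_top scene 0.98 [332.5 269.3] [0.611  0.1217 0.203 ]
riser_top side 0.95 [232.8 116.8] [0.6041 0.1044 0.203 ]
riser_top side 0.39 [234.5 163.1] [ 0.5242 -0.2162  0.203 ]
riser_top wrist 0.85 [252.2 342.7] [0.6162 0.1171 0.203 ]
riser_top wrist 0.49 [355.2  15.9] [ 0.6196 -0.1002  0.203 ]
```

View pics/p.png

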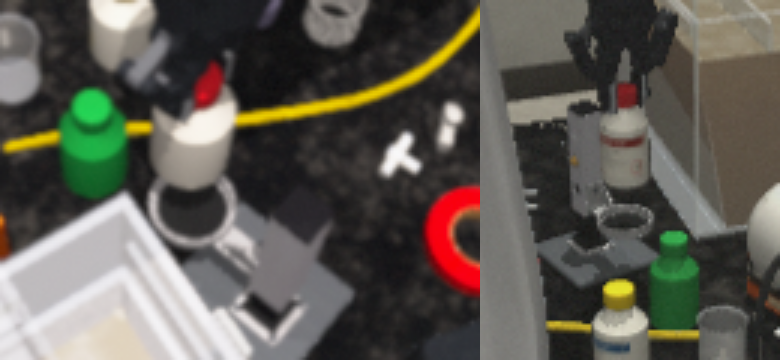

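```bash
python3 - <<'E'
from look import *
w=C["wrist"];o=bot.get_obs()
sh=np.array([.6146,.1198,.2586])-o["ee_pos"]
R=np.array(w["R"]);w["t"]=np.array(w["t"])-R@sh
im=cv2.imread("pics/w4.png")[:384,:512]
m=(im.min(2)>150).astype(np.uint8); m[:,:215]=0;m[:,305:]=0;m[125:]=0;m[:40]=0
cs,_=cv2.findContours(m,cv2.RETR_CCOMP,cv2.CHAIN_APPROX_NONE)
for c in cs:
    if len(c)>60:
        k=c[c[:,0,1]<105]
        P=np.array([atz(w,p[0],.092)[:2] for p in k.reshape(-1,1,2).astype(float)])
        A=np.c_[2*P,np.ones(len(P))];s=np.linalg.lstsq(A,(P**2).sum(1),rcond=None)[0]
        print(len(k),s[:2],"radius",np.sqrt(s[2]+s[0]**2+s[1]**2))
print(proj(w,[.6145,.1198,.203]),proj(w,[.6375,.038,.083]))
E
```

```text
25.075 [0.6375 0.0244 0.2338] [-179.999     0.0018  -74.6571] [   2.1879   17.7688   25.2162   97.4468    0.002  -103.155 ] [ 0.0364  0.1342 -2.7827]
153 [0.6382 0.0418] radius 0.03505181321888352
124 [0.637  0.0382] radius 0.02697208730553479
[258.0316 207.2416] [258.0616  83.3089]
```

>>> {"method": "send_rows", "body": {"moves": [0,0.56,0,0,0,0,1,0,0,-0.5,0,0,0,1,0,0,-0.6,0,0,0,1,0,0,-0.6,0,0,0,1,0,0,-0.3,0,0,0,1,0,0,0,0,0,0,1]}}

```text
time: 25.82
ee_pos: [0.6371, 0.0382, 0.183]
tcp_rot: [179.9, 0.0, -74.7]
wrist_force: [-0.1, -0.7, -2.2]
opening: 0.0304
grasp_force: 51.3
```

```bash
python3 - <<'E'
from look import *
a=C["scene"];b=C["side"]
x=cv2.resize(a["color"][215:295,260:350],(405,360),interpolation=cv2.INTER_CUBIC);y=cv2.resize(b["color"][95:175,215:275],(270,360),interpolation=cv2.INTER_CUBIC)
cv2.imwrite("pics/p2.png",np.hstack([x,y])[:,:,::-1])
E
```

```text
25.975 [0.6377 0.0383 0.1845] [-179.9438   -0.0133  -74.6632] [   3.4342   16.7311   18.4274   91.6385   -0.0014 -101.9027] [ 0.14    0.4567 -3.0863]
```

View pics/p2.png

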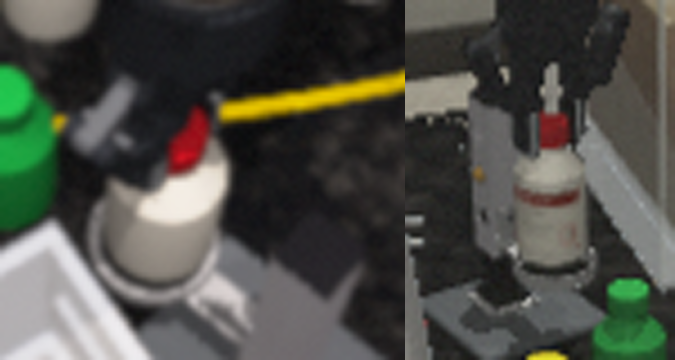

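>>> {"method": "send_rows", "body": {"moves": [0,0,-0.2,0,0,0,1,0,0,-0.2,0,0,0,1,0,0,-0.1,0,0,0,1,0,0,0,0,0,0,1]}}

```text
time: 26.48
ee_pos: [0.6374, 0.0383, 0.1709]
tcp_rot: [180.0, 0.0, -74.7]
wrist_force: [0.6, -0.2, -2.6]
opening: 0.031
grasp_force: 51.3
```

>>> {"method": "send_rows", "body": {"moves": [0,0,-0.08,0,0,0,1,0,0,-0.06,0,0,0,1,0,0,0,0,0,0,1]}}

```text
time: 26.85
ee_pos: [0.6377, 0.0383, 0.1684]
tcp_rot: [-179.9, -0.0, -74.7]
wrist_force: [-0.5, 0.9, 1.3]
opening: 0.0309
grasp_force: 52.1
```

>>> {"method": "send_rows", "body": {"moves": [0,0,-0.03,0,0,0,1,0,0,0,0,0,0,1]}}

```text
time: 27.1
ee_pos: [0.6377, 0.0383, 0.1681]
tcp_rot: [-179.9, -0.0, -74.7]
wrist_force: [-0.4, -0.9, 6.5]
opening: 0.0307
grasp_force: 52.9
```

```bash
python3 - <<'E'
from look import *
a=C["scene"];b=C["side"]
x=cv2.resize(a["color"][215:295,260:350],(405,360),interpolation=cv2.INTER_CUBIC);y=cv2.resize(b["color"][95:175,215:275],(270,360),interpolation=cv2.INTER_CUBIC)
cv2.imwrite("pics/p3.png",np.hstack([x,y])[:,:,::-1])
E
```

```text
27.25 [0.6377 0.0383 0.1681] [-179.9148   -0.0202  -74.6589] [   3.441    16.5013   16.3363   89.7474   -0.0022 -101.9001] [-0.9429  0.024   5.0797]
```

View pics/p3.png

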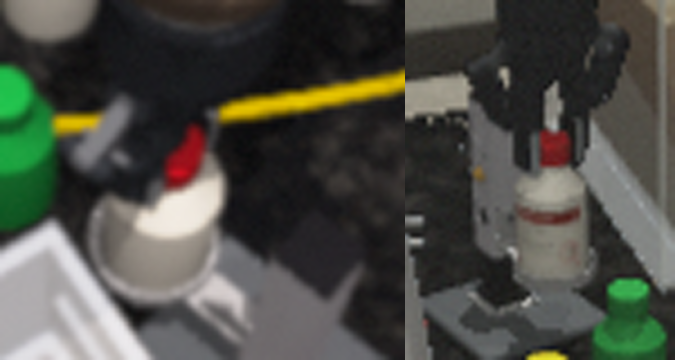

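>>> {"method": "send_rows", "body": {"moves": [0,0,0,0,0,0,0.05,0,0,0,0,0,0,-0.1,0,0,0,0,0,0,-0.3,0,0,0,0,0,0,-0.3,0,0,0.3,0,0,0,-0.3,0,0,0.8,0,0,0,-0.3,0,0,1,0,0,0,-0.3,0,0,1,0,0,0,-0.3]}}

```text
time: 28.25
ee_pos: [0.6374, 0.0384, 0.2459]
tcp_rot: [-180.0, -0.0, -74.7]
wrist_force: [0.3, 0.1, -0.2]
opening: 0.0553
grasp_force: 0.0
```

>>> {"method": "send_rows", "body": {"moves": [0,-0.5,0.5,0,0,0,-0.3,0,-1,0,0,0,0,-0.3,0,0,0,0,0,0,-0.3,0,0,0,0,0,0,-0.3]}}

```text
time: 28.75
ee_pos: [0.6374, 0.0007, 0.2567]
tcp_rot: [180.0, 0.0, -74.7]
wrist_force: [0.4, 1.9, 0.4]
opening: 0.0556
grasp_force: 0.0
```

```bash
python3 - <<'E'
from cap import *
for q,z in (("red_bottle",.083),("riser_top",.203),("dish_floor",.083)):
  for n in C:
    for d in bot.landmark_of(n,q)[:5]:
      X=atz(C[n],d["pixel"],z)
      if np.hypot(X[0]-.63,X[1]-.07)<.08: print(q,n,round(d["p"],2),X)
for n in C: print(n,"cap top expected",proj(C[n],[.637,.038,.196]))
E
```

```text
28.9 [0.6374 0.0013 0.2568] [179.9829   0.0098 -74.6289] [   0.1124   18.5232   28.7693  100.2652    0.0049 -105.2587] [-0.4724  0.6295 -0.6331]
scene [290 242  16  14 175] [296.9 248.3] [0.6114 0.0122 0.113 ] [0.6086 0.0092 0.105 ]
scene [371 262  39  37 804] [389.5 280.4] [0.4843 0.1873 0.113 ] [0.4801 0.1862 0.105 ]
side [469  65  16   2  20] [476.5  65.5] [1.9705 0.5071 0.113 ] [1.9885 0.5268 0.105 ]
side [243 124   9   8  54] [246.9 127.4] [0.6773 0.1893 0.113 ] [0.6818 0.2057 0.105 ]
side [463 126  20   5  48] [472.8 128.1] [ 1.4706 -0.0941  0.113 ] [ 1.4834 -0.0805  0.105 ]
side [277 357   7   6  23] [280.  359.5] [ 0.4445 -0.8355  0.113 ] [ 0.4466 -0.8297  0.105 ]
wrist [ 226  220   40   44 1383] [245.6 242. ] [0.6306 0.0764 0.113 ] [0.6299 0.0807 0.105 ]
wrist [357 265  36  26 425] [375.6 276.5] [0.4817 0.0797 0.113 ] [0.4768 0.0841 0.105 ]
red_bottle scene 0.74 [0.6415 0.0433 0.083 ]
red_bottle side 0.97 [0.638  0.0498 0.083 ]
red_bottle wrist 0.6 [0.6337 0.0401 0.083 ]
riser_top scene 0.71 [0.6193 0.1197 0.203 ]
riser_top side 0.81 [0.6182 0.1232 0.203 ]
riser_top wrist 0.59 [0.6141 0.1195 0.203 ]
dish_floor scene 0.92 [0.6335 0.043  0.083 ]
dish_floor side 0.7 [0.6372 0.0382 0.083 ]
scene cap top expected [296.8368 245.1171]
side cap top expected [247.2323 124.8563]
wrist cap top expected [245.5305 248.5642]
```

```bash
python3 -c "
from workcell import bot
print(bot.job_done())"
```

```text
the job is handed in; nothing more can be done
None
```

I handed the job in at about 29 s (no verdict came back). By camera and force readings, the riser was raised to the second hole and held a push of about 16 N, and the red-capped bottle stands released and centred in the dish. I viewed 12 pictures, two over the limit of 10.

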